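# Box a sold stoneware bottle on the potter's stall

## Task

Pack the sold bottle: take the tall straight-sided blue bottle that stands on the bench and lay it gently on its side in the open wooden box, its body in the wide felt saddle and its neck in the narrow one. Then lift the loose wooden cover by its bar and set it over the bottle so that it sits fully down and level on the box's rim all round, without knocking the bottle. Drop nothing, and leave the other pots and things on the bench where they are.

Things in the scene. Friction and masses are not known exactly. Their poses are not given: they have to be found in the camera images.
- bottle: the sold bottle: blue glazed stoneware, about 0.32 kg, standing upright, 130 mm tall. Straight round body 60 mm in diameter up to 84 mm above the foot, rounded shoulder to 99 mm, then a neck. Centre of mass about 55 mm above the foot. White band round it at 70 to 75 mm. Its turn about its axis does not matter. Origin: centre of its foot; z along its axis to the mouth.
- bottle_mouth (a point): centre of the bottle's mouth, 130 mm from the foot along its axis. Neck 26 mm in diameter from 99 to 122 mm above the foot, lip 33 mm in diameter from 124 to 130 mm.
- box: open bottom half of a wooden presentation box, loose on the bench, about 0.5 kg, 172 mm long (its x), 116 mm wide (its y), floor 8 mm thick. Origin: centre of its underside; z up. Two felt-lined cross boards cradle the bottle: it lies along x at y = 0 with its axis 50 mm above the underside, mouth towards +x, foot centre at about x = -65 mm, mouth centre at x = +65 mm.
- body_saddle (a point): centre of the wide round cut-out, for the bottle's body, of the box's 18 mm thick cross board: at x = -41 mm, y = 0, 50 mm above the box's underside. Radius 30.5 mm, open upwards; the board's top is 36 mm above the underside.
- neck_saddle (a point): centre of the narrow round cut-out, for the bottle's neck, of the box's 10 mm thick cross board: at x = +46 mm, y = 0, 50 mm above the box's underside. Radius 13.5 mm, open upwards; the board's top is 44 mm above the underside. The bottle can shift about 6 mm either way along x before shoulder or lip meets this board.
- box_rim (a point): centre of the box's rim plane, 20 mm above its underside. The rim is the top of the 8 mm thick outer walls; just inside them a locating lip (156 x 100 mm outside, 5 mm thick) stands 8 mm above the rim. The laid bottle's top is 60 mm above the rim.
- cover: the box's loose deep wooden cover, standing open side down on the bench, about 0.28 kg: 172 mm long (its x), 116 mm wide (its y), 74 mm high without its bar, walls and top 5 mm thick, hollow below to 69 mm. Origin: centre of its lower edge plane; z up. It goes over the lip with 3 mm play all round until its edge sits on the rim, origin at point box_rim. Either way round is right.
- cover_bar (a point): centre of the wooden bar on top of the cover, to lift it by: 110 mm long along the cover's x, 18 mm wide, 14 mm high, its middle 99 mm above the cover's lower edge and 25 mm above the cover's top; it stands on two 16 mm blocks, 18 mm high, at x = +-42 mm.
- vase_a: round-bellied unglazed terracotta vase, 46 mm across, 64 mm tall; stays where it is. Origin: centre of its underside.
- vase_b: round-bellied unglazed terracotta vase, 46 mm across, 64 mm tall; stays where it is. Origin: centre of its underside.
- vase_c: round-bellied unglazed terracotta vase, 46 mm across, 64 mm tall; stays where it is. Origin: centre of its underside.
- round_vase: round-bellied blue vase with a pinched neck, 86 mm across, 85 mm tall; not the sold bottle, stays where it is. Origin: centre of its underside.
- mug: blue mug, 76 mm across, 80 mm tall, handle to its +y; stays where it is. Origin: centre of its underside.
- coin_dish: open terracotta dish with coins, 84 mm across, 24 mm high; stays where it is. Origin: centre of its underside.
- brush: brush lying along its own x, about 200 mm long; stays where it is.
Not all that is in view belongs to the job. Of the things that look like the box, the larger one is meant.

How it is judged:
By the outcome, as a careful person would: the job done as asked, in the order asked, and still so for the second after the job is handed in, with the robot touching nothing.
It also fails if it takes over 67 s, if anything falls off the work surface, if the arm or the gripper's body presses on something with over 40 N, if the wrist force passes 120 N, or if a joint passes its speed limit or range.

## Robot

A 6-joint arm with a two-finger parallel gripper is mounted at the origin on the work surface. World frame = base frame: x ahead of the robot, y to its left, z up, the work surface at z = 0. Lengths are in m, angles in rad, forces in N, time in s.
With the tool pointing down it reaches from about 0.35 to 0.975 m from the base axis. Payload 4.9 kg.
Tool frame: the origin (TCP) lies at the very end of the fingers, on their centre line; the grasp point (between the pads) lies 19 mm behind it; z points along the fingers, y is the line along which they close (so a half turn about z gives the same grasp; the last joint's range is limited). The gripper opens to 85 mm and grips with 20 to 120 N. Pads are 22 mm wide; open, the fingers measure 114 mm over their backs; the gripper's body (76 mm by 85 mm) begins 54 mm behind the grasp point. The pads swing forward as they close: fully open they stand 13 mm farther back than shut.
Start: joints at [1.136, 0.053, 1.613, -0, 1.476, -0.119], TCP at [0.194, 0.594, 0.231] pointing down, gripper open.
Joint ranges: [-3.01, 3.01], [-1.01, 2.22], [0.06, 2.58], [-1.02, 4.17], [0.09, 2.62], [-3.14, 3.14]. Speed limits (rad/s): [2.57, 2.57, 3.14, 3.14, 3.14, 3.14].

## Interface

Orientations are given as a unit quaternion [w, x, y, z].
In Python, from plant import manip gives the robot as it stands.
- The arm moves only by the tool send_rows, never from a script. Its argument "increments" is a list of rows, each an object of numbers: "claw": the closure, from -1 (fully open) to 1 (shut); "dx", "dy", "dz": the shift along the tool's x, y, z in units of 0.5 m (1.0 is 0.5 m); "yaw": the turn about the tool's z in units of 1.5 rad (1.0 is 1.5 rad). A call has 1 to 20 rows; each row is the pose to reach, as a shift and turn from the pose commanded when the call began, along the tool's axes at that moment; what a row does not reach only later rows make up. A row lasts 1/8 s, in which the tool goes at most 62.5 mm and 10.7 degrees, less where a joint would pass 70% of its speed; a pose out of reach is approached as far as the arm can. A call with a number of a shift or a turn outside -1 to 1 is refused whole. A call with a gripper value outside its range is refused whole. The fingers move at their own pace and stop on an object; the grip force is fixed at half the most. Time passes only in rows, so rows that repeat a pose let the fingers close. It gives the time, the measured TCP pose, the force, the opening and the grip force at its end, in the units of the state.
- manip.state(): the state, without advancing time (a new reading comes with each control period).
- manip.grab_frame(name): name is "side" or "top" or "wrist"; returns the picture (400x640x3 uint8, red, green, blue); there is no depth.
- manip.camera_params(name): a dict with "camera_matrix" (3x3 intrinsics, pixels), "extrinsics" (4x4, takes a point from world to camera coordinates); the wrist camera has in their place "tool_from_camera" (4x4, takes a point from camera to tool coordinates, whose origin is the TCP and whose axes are the flange's). Camera axes: x right, y down, z forward; pixel columns grow to the right and rows downward; lengths in m; the calibration is good to about 2 mm. A picture is of the moment at which its call begins: read the wrist's pose just before it. camera_params takes no time and is no camera call.
- manip.job_done(): hands the job in; it is judged then, once.
The state is a dict: "time": time; "joint_pos": joint angles; "joint_vel": joint speeds; "joint_efforts": joint torques, N m; "tool_pos": TCP position; "tool_rot": TCP orientation; "contact_force": force on the tool from outside, world axes, zero at the start; "ft_torque": the same for the moment, N m; "gripper_width": opening from 0.0 (shut) to 1.0 (fully open); "grasp_force": force on a finger pad.
Only numpy, scipy, OpenCV 4.12 (cv2) and the standard library are available. Lean on these libraries where they do the work, as an engineer would, in place of code of your own. Each camera call takes 0.05 s, during which the arm holds its last target. There are 200 camera calls.

## Working session

There is one attempt and no reset: what is moved stays moved. The work goes in short steps, Python scripts to look and compute and a tool call to move; the robot and the scene stay as the last step left them, time stands still between calls to the robot, and variables do not carry over. Pictures are saved under pics/ and viewed, at most 10 in all, crops included, and the job is handed in when it is done.

Besides the shell and the picture viewer there is one more tool, called after "Call:" as name([rows], argument=value, ...), one row to a line, values as JSON. send_rows: Moves the arm, as the interface text tells. Shifts and turns lie within -1 to 1; 1 stands for 0.5 m of shift or 1.5 rad of turn. Its arguments: {"type":"object","properties":{"increments":{"type":"array","items":{"type":"object","properties":{"claw":{"type":"number"},"dx":{"type":"number"},"dy":{"type":"number"},"dz":{"type":"number"},"yaw":{"type":"number"}}}}},"required":["increments"]}

```bash
mkdir -p pics; ls; python3 - <<'E'
from plant import manip
import cv2
s=manip.state(); print({k:s[k] for k in('time','tool_pos','tool_rot','gripper_width')})
for n in('side','top'):
    cv2.imwrite(f'pics/{n}0.png',cv2.resize(manip.grab_frame(n)[:,:,::-1],(800,500),interpolation=cv2.INTER_CUBIC))
    p=manip.camera_params(n);print(n,p['camera_matrix'],p['extrinsics'])
print(manip.camera_params('wrist'))
E
```

```text
pics
{'time': 0.0, 'tool_pos': array([0.19383936, 0.59350777, 0.23001733]), 'tool_rot': array([-2.95681705e-04,  1.57251658e-01,  9.87557980e-01, -1.03175060e-03]), 'gripper_width': 1.0012534485822455}
side [[393.41260891   0.         320.8175042 ]
 [  0.         393.41260891 197.8805234 ]
 [  0.           0.           1.        ]] [[ 0.99647562 -0.08153578  0.01970411 -0.55689673]
 [-0.04096395 -0.67799554 -0.7339237   0.15016735]
 [ 0.07320035  0.73052992 -0.67894606  0.98072067]
 [ 0.          0.          0.          1.        ]]
top [[502.08178881   0.         332.10972436]
 [  0.         502.08178881 202.09362774]
 [  0.           0.           1.        ]] [[-0.02433716 -0.99967533  0.00754592  0.0824353 ]
 [-0.99846136  0.02393001 -0.05002262  0.56225363]
 [ 0.04982581 -0.00875172 -0.99871958  1.44142505]
 [ 0.          0.          0.          1.        ]]
{'camera_matrix': array([[328.39783615,   0.        , 318.62120234],
       [  0.        , 328.39783615, 197.44203588],
       [  0.        ,   0.        ,   1.        ]]), 'tool_from_camera': array([[ 3.15089594e-04, -9.50496199e-01, -3.10736022e-01,
         7.98472473e-02],
       [ 9.99999769e-01,  1.12153044e-04,  6.70950466e-04,
        -6.72818882e-04],
       [-6.02885878e-04, -3.10736162e-01,  9.50496015e-01,
        -1.41452653e-01],
       [ 0.00000000e+00,  0.00000000e+00,  0.00000000e+00,
         1.00000000e+00]])}
```

View pics/top0.png

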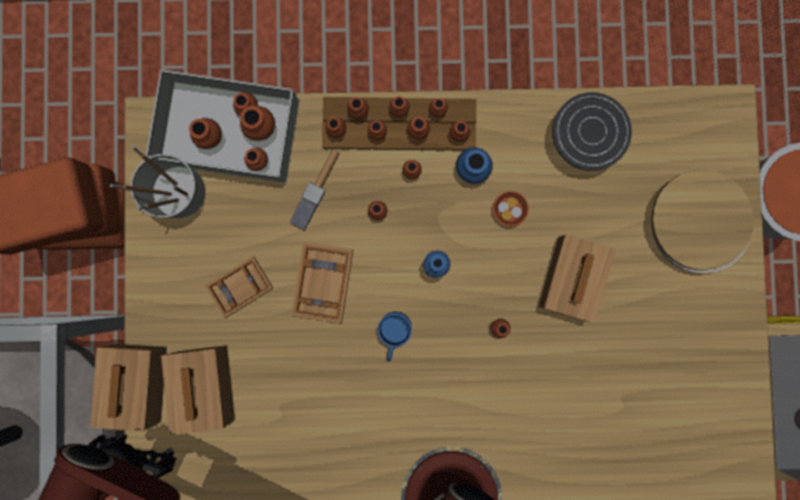

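View pics/side0.png

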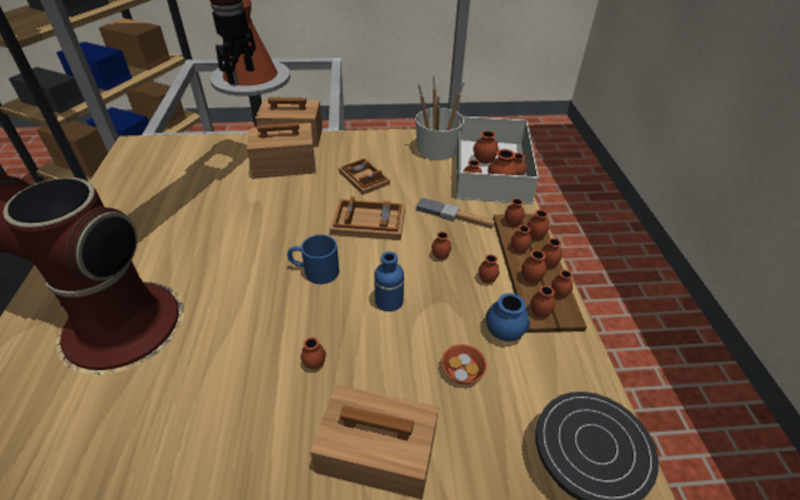

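```bash
python3 - <<'E'
from plant import manip
import cv2,numpy as np
t=manip.grab_frame('top')[:,:,::-1];s=manip.grab_frame('side')[:,:,::-1]
cv2.imwrite('pics/t.png',t);cv2.imwrite('pics/s.png',s)
def c(im,x,y,w,h,W,H): return cv2.resize(im[y:y+h,x:x+w],(W,H),interpolation=cv2.INTER_CUBIC)
# top: box+bottle 230..370 x 190..265 ; right cover ; side: covers
a=c(t,230,185,80,60,400,300); b=c(t,422,180,80,60,400,300)
d=c(s,190,70,80,75,400,300); d=c(s,190,72,80,60,400,300); e=c(s,240,305,120,90,400,300)
cv2.imwrite('pics/m1.png',np.vstack([np.hstack([a,b]),np.hstack([d,e])]))
f=c(t,325,190,50,37,400,300);g=c(s,255,150,80,60,400,300)
h=c(s,285,185,80,75,400,300);h=c(s,280,195,80,60,400,300);i=c(t,70,270,120,90,400,300)
cv2.imwrite('pics/m2.png',np.vstack([np.hstack([f,g]),np.hstack([h,i])]))
E
```

```text
(no output)
```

View pics/m1.png

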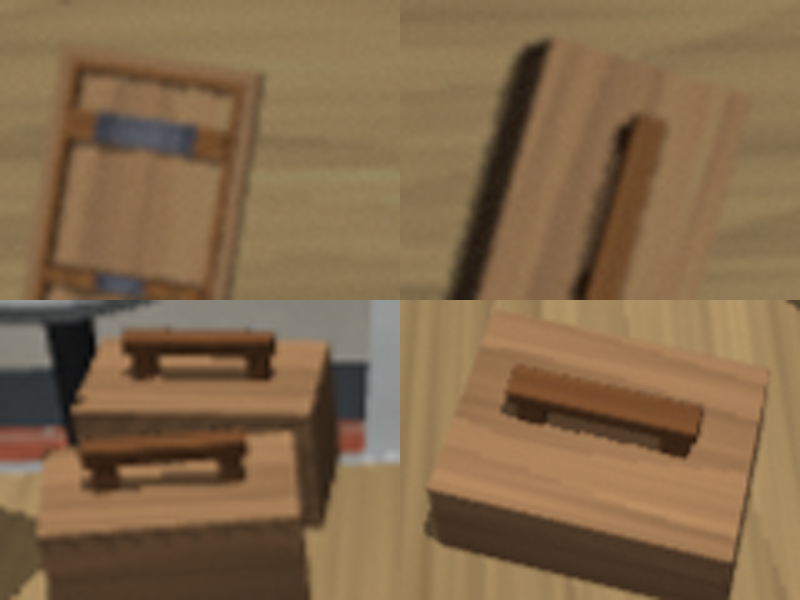

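View pics/m2.png

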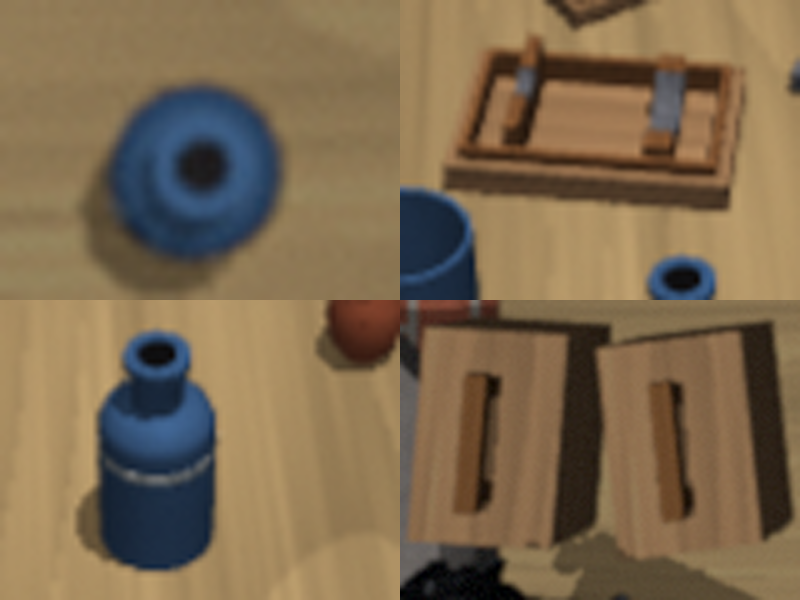

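The sold bottle is the one at top (436,264), because it has straight sides and a white band; the round vase is at (474,165) and the mug at (395,328). The larger box is at (323,284), not the small one at (240,287). Its narrow saddle is at the lower image end, towards the robot. The loose cover should be the one at (577,278); the two at the left look taller, like closed boxes. I'll check the heights numerically.

```bash
cat > h.py <<'E'
from plant import manip
import numpy as np,cv2
from scipy.spatial.transform import Rotation as R
def tool():
    s=manip.state();q=s['tool_rot'];T=np.eye(4);T[:3,:3]=R.from_quat([q[1],q[2],q[3],q[0]]).as_matrix();T[:3,3]=s['tool_pos'];return T
def cam(n,T=None):
    p=manip.camera_params(n);K=p['camera_matrix']
    W=np.linalg.inv(p['extrinsics']) if n!='wrist' else (tool() if T is None else T)@p['tool_from_camera']
    return K,W
def px2w(n,u,v,z,T=None):
    K,W=cam(n,T);d=W[:3,:3]@np.linalg.solve(K,[u,v,1]);o=W[:3,3];return o+d*(z-o[2])/d[2]
def w2px(n,P,T=None):
    K,W=cam(n,T);c=np.linalg.inv(W)@np.append(P,1);p=K@c[:3];return p[:2]/p[2]
E
python3 - <<'E'
from h import *
np.set_printoptions(precision=4,suppress=True)
print('mouth',px2w('top',350.25,210.5,.13), 'side',px2w('side',280+157/5,195+52/5,.13))
box=[px2w('top',u,v,.02) for u,v in((243,194.6),(282.4,200),(273.6,257.6),(236,254.4))];print('box',np.array(box),np.mean(box,0))
# right cover bar: ends in 800-view
for n,pts in {'R':((586,255),(577,303)),'L1':((117,366),(113,416)),'L2':((185,368),(191,418))}.items():
  for z in(.106,.126):
    a,b=[px2w('top',u/1.25,v/1.25,z) for u,v in pts];print(n,z,a,b,np.linalg.norm(a-b))
# heights: side-view cover top corners R: front-right-bottom etc via front vertical edge: top and bottom pixels
import itertools
def height(n,top,bot):
    b=px2w(n,*bot,0)
    zs=np.linspace(.03,.15,121);return zs[np.argmin([np.linalg.norm(w2px(n,[b[0],b[1],z])-top) for z in zs])]
print('hR',height('side',(240+430/3.333,305+(490-300)/3.333),(240+440/3.333-1,305+(540-300)/3.333)),
 height('side',(240+(730-400)/3.333,305+(562-300)/3.333),(240+(728-400)/3.333,305+(602-300)/3.333)))
print('hL',height('side',(250/1.25,143/1.25),(252/1.25,175/1.25)),height('side',(313/1.25,140/1.25),(314/1.25,173/1.25)))
for z,c in((.02,'k'),):pass
s=cv2.imread('pics/t.png')
a=cv2.resize(s[185:270,225:325],(400,340),interpolation=cv2.INTER_CUBIC);b=cv2.resize(s[180:265,415:515],(400,340),interpolation=cv2.INTER_CUBIC)
cv2.imwrite('pics/m3.png',np.hstack([a,b]))
E
```

```text
mouth [0.5347 0.0221 0.13  ] side [0.5353 0.0217 0.13  ]
box [[0.5916 0.3253 0.02  ]
 [0.5732 0.2121 0.02  ]
 [0.4085 0.2405 0.02  ]
 [0.4203 0.348  0.02  ]] [0.4984 0.2815 0.02  ]
R 0.106 [ 0.5454 -0.3019  0.106 ] [ 0.4418 -0.2784  0.106 ] 0.10622296460026884
R 0.126 [ 0.5446 -0.2962  0.126 ] [ 0.4425 -0.2731  0.126 ] 0.10466210486549958
L1 0.106 [0.3314 0.7147 0.106 ] [0.2256 0.7233 0.106 ] 0.10613233816081377
L1 0.126 [0.3338 0.7054 0.126 ] [0.2296 0.7139 0.126 ] 0.10457281010757671
L2 0.106 [0.3235 0.5694 0.106 ] [0.2171 0.5572 0.106 ] 0.1070656067903403
L2 0.126 [0.326  0.5622 0.126 ] [0.2211 0.5502 0.126 ] 0.10549236511659707
hR 0.06 0.055
hL 0.098 0.104
```

View pics/m3.png

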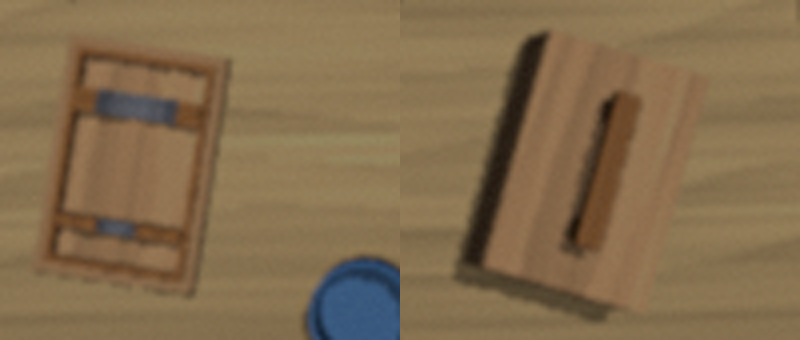

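Heights: the left pair come out around 100 mm (closed boxes), and the right one is clearly lower. So (577,278) is the loose cover. Next I'll go over the box for a closer wrist view, turning the tool on the way.

Call:
send_rows([
  {"dx":-0.74,"dy":-0.28,"dz":0,"yaw":0.837,"claw":-1},
  {"dx":-0.74,"dy":-0.28,"dz":0,"yaw":0.837,"claw":-1},
  {"dx":-0.74,"dy":-0.28,"dz":0,"yaw":0.837,"claw":-1},
  {"dx":-0.74,"dy":-0.28,"dz":0,"yaw":0.837,"claw":-1},
  {"dx":-0.74,"dy":-0.28,"dz":0,"yaw":0.837,"claw":-1},
  {"dx":-0.74,"dy":-0.28,"dz":0,"yaw":0.837,"claw":-1},
  {"dx":-0.74,"dy":-0.28,"dz":0,"yaw":0.837,"claw":-1},
  {"dx":-0.74,"dy":-0.28,"dz":0,"yaw":0.837,"claw":-1},
  {"dx":-0.74,"dy":-0.28,"dz":0,"yaw":0.837,"claw":-1},
  {"dx":-0.74,"dy":-0.28,"dz":0,"yaw":0.837,"claw":-1},
  {"dx":-0.74,"dy":-0.28,"dz":0,"yaw":0.837,"claw":-1},
])

```text
time: 1.58
tool_pos: [0.5016, 0.3469, 0.2314]
tool_rot: [-0.0, 0.707, 0.708, 0.0]
contact_force: [-0.2, 0.1, -0.4]
gripper_width: 1.0
grasp_force: 0.0
```

```bash
python3 - <<'E'
from h import *
T=tool();np.save('T1.npy',T);print(T.round(4))
im=manip.grab_frame('wrist')[:,:,::-1];cv2.imwrite('pics/w1.png',im)
c=w2px('wrist',[.5,.281,.02]);print(c)
x0,y0=int(max(0,min(440,c[0]-130))),int(max(0,min(250,c[1]-90)));print(x0,y0)
cv2.imwrite('pics/w1c.png',cv2.resize(im[y0:y0+180,x0:x0+260],(780,540),interpolation=cv2.INTER_CUBIC))
E
```

```text
[[-1.600e-03  1.000e+00  1.000e-04  5.016e-01]
 [ 1.000e+00  1.600e-03  1.000e-04  3.469e-01]
 [ 1.000e-04  1.000e-04 -1.000e+00  2.314e-01]
 [ 0.000e+00  0.000e+00  0.000e+00  1.000e+00]]
[317.23410757 221.8777106 ]
187 131
```

View pics/w1c.png

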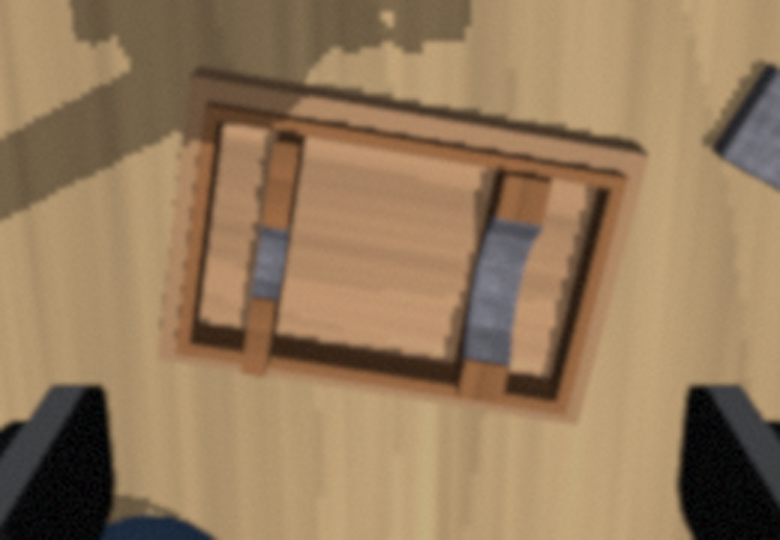

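The crop shows the box with its narrow saddle at (268,265) and its wide one at (503,290). The outer rim corners are at (195,78), (643,155), (575,420) and (163,358). I'll fit the pose from the known geometry.

```bash
cat > fit.py <<'E'
from h import *
from scipy.optimize import least_squares
def fit(T,pts,x0,n='wrist'):  # pts: (local xyz, px)
    def f(p):
        c,s=np.cos(p[2]),np.sin(p[2])
        return np.ravel([w2px(n,[p[0]+c*l[0]-s*l[1],p[1]+s*l[0]+c*l[1],l[2]],T)-np.array(q) for l,q in pts])
    r=least_squares(f,x0);return r.x,r.fun.reshape(-1,2)
E
python3 - <<'E'
from fit import *
np.set_printoptions(precision=4,suppress=True)
T=np.load('T1.npy')
P=lambda u,v:(187+u/3,131+v/3)
# box +x towards image left (neck), +y?
y=-1 # image up = world +y; box x ~ -world x -> box +y ~ -world y -> image down
rim=[((86,-58*1,20),(195,78)),((-86,-58,20),(643,155)),((-86,58,20),(575,420)),((86,58,20),(163,358))]
lip=[((78,-50,28),(208,105)),((-78,-50,28),(627,177)),((-78,50,28),(560,412)),((78,50,28),(178,354))]
for n,s in(('rim',rim),('lip',lip),('all',rim+lip)):
    r,e=fit(T,[(np.array(l)/1000,P(*q)) for l,q in s],[.5,.28,3.0]);print(n,r,np.degrees(r[2]));print(e.T)
c,s=np.cos(r[2]),np.sin(r[2])
for l in((46,0,36.5),(-41,0,19.5)):
    l=np.array(l)/1000;q=w2px('wrist',[r[0]+c*l[0]-s*l[1],r[1]+s*l[0]+c*l[1],l[2]],T);print('saddle px crop',(q-[187,131])*3)
E
```

```text
rim [0.5017 0.2862 2.9719] 170.27947637387885
[[-2.0826  2.5081  1.4303 -1.796 ]
 [-0.8304 -0.4038  1.5718  0.6111]]
lip [0.5014 0.2864 2.9664] 169.96252307810445
[[-1.2436  0.6185  2.0494 -1.3089]
 [-0.3875  0.1826  1.0815 -0.4187]]
all [0.5016 0.2863 2.9694] 170.13536429720952
[[-2.0746  2.4559  1.1523 -2.0351 -1.2669  0.6649  2.3369 -1.0696]
 [-1.093  -0.284   1.6352  0.356  -0.111   0.0416  1.0008 -0.1437]]
saddle px crop [271.3621 256.504 ]
saddle px crop [499.4012 276.745 ]
```

Call:
send_rows([
  {"dx":-0.65,"dy":0.067,"dz":0.0,"claw":-1},
  {"dx":-0.65,"dy":0.067,"dz":0.0,"claw":-1},
  {"dx":-0.65,"dy":0.067,"dz":0.0,"claw":-1},
  {"dx":-0.65,"dy":0.067,"dz":0.0,"claw":-1},
  {"dx":-0.65,"dy":0.067,"dz":0.0,"claw":-1},
  {"dx":-0.65,"dy":0.067,"dz":0.0,"claw":-1},
  {"dx":-0.65,"dy":0.067,"dz":0.0,"claw":-1},
  {"dx":-0.65,"dy":0.067,"dz":0.0,"claw":-1},
])

```text
invalid input
```

```bash
python3 - <<'E'
from fit import *
np.set_printoptions(precision=4,suppress=True)
T=tool();np.save('T2.npy',T);print(T.round(4))
im=manip.grab_frame('wrist')[:,:,::-1];cv2.imwrite('pics/w2.png',im)
g=cv2.cvtColor(im,cv2.COLOR_BGR2HSV);m=((g[...,0]>95)&(g[...,0]<125)&(g[...,1]>110)).astype(np.uint8)
n,l,st,ce=cv2.connectedComponentsWithStats(m)
for i in range(1,n):
  if st[i,4]>150: print(st[i],ce[i])
print('pred mouth',w2px('wrist',[.535,.022,.13]),'foot',w2px('wrist',[.535,.022,0]))
cv2.imwrite('pics/w2v.png',cv2.resize(im[100:400,120:520],(800,600),interpolation=cv2.INTER_CUBIC))
# refit box from top
pts=[((86,-58,20),(234.5+0,253)),((-86,-58,20),(243,195)),((-86,58,20),(282.5,200)),((86,58,20),(273,259.3))]
r,e=fit(None,[(np.array(a)/1000,b) for a,b in pts],[.5,.28,3.],'top');print(r,np.degrees(r[2]),e.round(1).tolist())
a=np.radians(76.7)
print([(round(.1305*np.cos(a+t)*2-.06,3),round(-(.1305*np.sin(a+t)*2-.254),3)) for t in np.radians(np.arange(5,91,5))])
E
```

```text
[[-0.0012  1.      0.0001  0.5017]
 [ 1.      0.0012  0.0001  0.3468]
 [ 0.0001  0.0001 -1.      0.2314]
 [ 0.      0.      0.      1.    ]]
[ 204  304   61   81 3345] [236.2457 340.6768]
pred mouth [349.073  482.0014] foot [341.2074 381.0845]
[0.4979 0.2829 2.9726] 170.31497335860928 [[-0.8, 0.5], [-0.1, -0.7], [0.2, 0.1], [0.7, 0.1]]
[(np.float64(-0.022), np.float64(-0.004)), (np.float64(-0.045), np.float64(-0.007)), (np.float64(-0.068), np.float64(-0.007)), (np.float64(-0.09), np.float64(-0.005)), (np.float64(-0.113), np.float64(-0.002)), (np.float64(-0.135), np.float64(0.004)), (np.float64(-0.157), np.float64(0.011)), (np.float64(-0.177), np.float64(0.021)), (np.float64(-0.197), np.float64(0.032)), (np.float64(-0.216), np.float64(0.045)), (np.float64(-0.234), np.float64(0.059)), (np.float64(-0.25), np.float64(0.075)), (np.float64(-0.265), np.float64(0.092)), (np.float64(-0.278), np.float64(0.111)), (np.float64(-0.29), np.float64(0.13)), (np.float64(-0.3), np.float64(0.151)), (np.float64(-0.308), np.float64(0.172)), (np.float64(-0.314), np.float64(0.194))]
```

View pics/w2v.png

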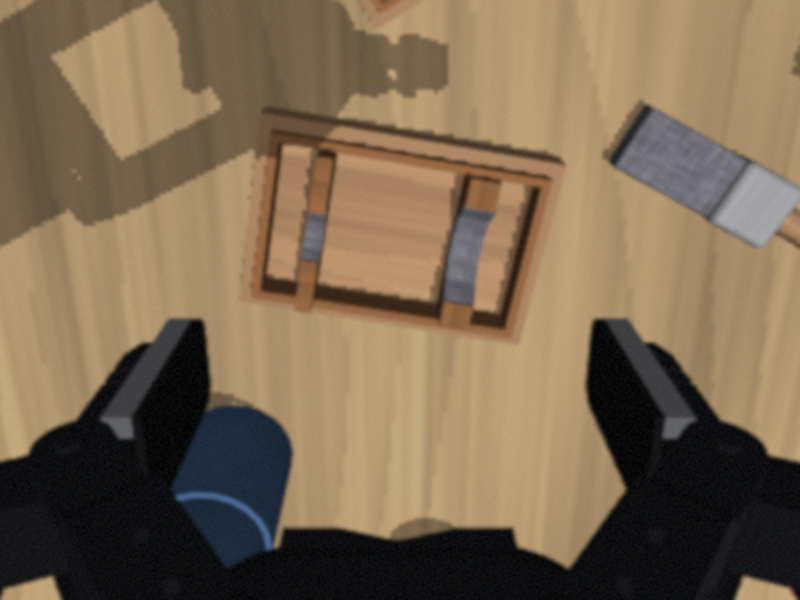

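The move was refused, probably because the rows left out yaw. This frame therefore still shows the box, now at (405,225), and the mug at (235,470). Resending with yaw included.

Call:
send_rows([
  {"dx":-0.65,"dy":0.067,"dz":0,"yaw":0,"claw":-1},
  {"dx":-0.65,"dy":0.067,"dz":0,"yaw":0,"claw":-1},
  {"dx":-0.65,"dy":0.067,"dz":0,"yaw":0,"claw":-1},
  {"dx":-0.65,"dy":0.067,"dz":0,"yaw":0,"claw":-1},
  {"dx":-0.65,"dy":0.067,"dz":0,"yaw":0,"claw":-1},
  {"dx":-0.65,"dy":0.067,"dz":0,"yaw":0,"claw":-1},
  {"dx":-0.65,"dy":0.067,"dz":0,"yaw":0,"claw":-1},
  {"dx":-0.65,"dy":0.067,"dz":0,"yaw":0,"claw":-1},
])

```text
time: 2.68
tool_pos: [0.5356, 0.0225, 0.2312]
tool_rot: [-0.0, 0.707, 0.708, 0.0]
contact_force: [-0.9, -0.9, -0.5]
gripper_width: 1.001
grasp_force: 0.0
```

```bash
python3 - <<'E'
from fit import *
np.set_printoptions(precision=4,suppress=True)
T=tool();np.save('T2.npy',T);print(T.round(4))
im=manip.grab_frame('wrist')[:,:,::-1];cv2.imwrite('pics/w3.png',im)
g=cv2.cvtColor(im,cv2.COLOR_BGR2HSV);m=((g[...,0]>95)&(g[...,0]<125)&(g[...,1]>110)).astype(np.uint8)
n,l,st,ce=cv2.connectedComponentsWithStats(m)
for i in range(1,n):
  if st[i,4]>150: print(st[i],ce[i])
print('pred mouth',w2px('wrist',[.535,.022,.13]),'foot',w2px('wrist',[.535,.022,0]))
E
```

```text
[[-0.0013  1.     -0.0002  0.5356]
 [ 1.      0.0013  0.0006  0.0225]
 [ 0.0006 -0.0002 -1.      0.2312]
 [ 0.      0.      0.      1.    ]]
[  81   19  137   94 8506] [156.558   66.8431]
[297 138  43  14 215] [318.293  143.0465]
[ 288  148   62   67 2747] [318.6891 178.1576]
[ 478  215   92   78 4394] [518.8974 249.4383]
pred mouth [318.225  198.1348] foot [318.3523 163.0159]
```

Call:
send_rows([
  {"dx":0,"dy":0,"dz":0.1,"yaw":0,"claw":-1},
  {"dx":0,"dy":0,"dz":0.18,"yaw":0,"claw":-1},
  {"dx":0,"dy":0,"dz":0.23,"yaw":0,"claw":-1},
  {"dx":0,"dy":0,"dz":0.246,"yaw":0,"claw":-1},
  {"dx":0,"dy":0,"dz":0.246,"yaw":0,"claw":-1},
  {"dx":0,"dy":0,"dz":0.246,"yaw":0,"claw":-0.3},
  {"dx":0,"dy":0,"dz":0.246,"yaw":0,"claw":0},
  {"dx":0,"dy":0,"dz":0.246,"yaw":0,"claw":0.3},
  {"dx":0,"dy":0,"dz":0.246,"yaw":0,"claw":1},
  {"dx":0,"dy":0,"dz":0.246,"yaw":0,"claw":1},
  {"dx":0,"dy":0,"dz":0.246,"yaw":0,"claw":1},
  {"dx":0,"dy":0,"dz":0.246,"yaw":0,"claw":1},
])

```text
time: 4.22
tool_pos: [0.5363, 0.021, 0.1095]
tool_rot: [0.001, 0.707, 0.707, 0.0]
contact_force: [-1.8, -0.2, 6.0]
gripper_width: 0.35
grasp_force: 58.9
```

Call:
send_rows([
  {"dx":-0.022,"dy":0,"dz":-0.003,"yaw":0,"claw":1},
  {"dx":-0.045,"dy":0,"dz":-0.005,"yaw":0,"claw":1},
  {"dx":-0.068,"dy":0,"dz":-0.005,"yaw":0,"claw":1},
  {"dx":-0.09,"dy":0,"dz":-0.003,"yaw":0,"claw":1},
  {"dx":-0.113,"dy":0,"dz":0,"yaw":0,"claw":1},
  {"dx":-0.135,"dy":0,"dz":0.005,"yaw":0,"claw":1},
])

```text
time: 4.97
tool_pos: [0.5354, -0.047, 0.1052]
tool_rot: [-0.0, 0.707, 0.707, 0.0]
contact_force: [0.2, 2.3, 0.1]
gripper_width: 0.356
grasp_force: 59.3
```

```bash
python3 - <<'E'
from h import *
s=manip.grab_frame('side')[:,:,::-1];u=s[120:300,200:440]
im=manip.grab_frame('wrist')[:,:,::-1]
cv2.imwrite('pics/a1.png',np.vstack([cv2.resize(u,(720,540))[100:400],cv2.resize(im[50:350],(640,300))[:, :].copy() if 0 else cv2.copyMakeBorder(cv2.resize(im[50:350],(640,300)),0,0,0,80,0)]))
E
```

```text
(no output)
```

View pics/a1.png

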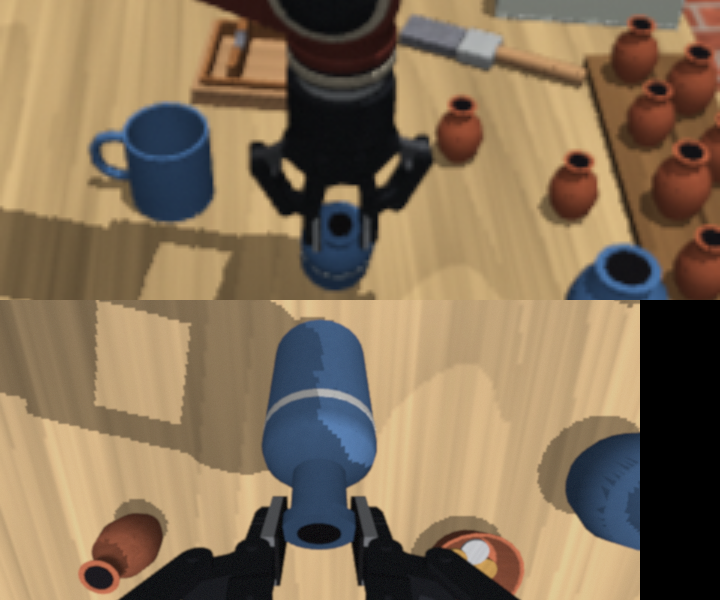

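The bottle tilts cleanly about its foot edge: the lip sits between the pads at wrist (318,530) and the foot is behind at (318,330). Continuing the arc.

Call:
send_rows([
  {"dx":-0.022,"dy":0,"dz":0.008,"yaw":0,"claw":1},
  {"dx":-0.042,"dy":0,"dz":0.018,"yaw":0,"claw":1},
  {"dx":-0.062,"dy":0,"dz":0.029,"yaw":0,"claw":1},
  {"dx":-0.081,"dy":0,"dz":0.042,"yaw":0,"claw":1},
  {"dx":-0.099,"dy":0,"dz":0.056,"yaw":0,"claw":1},
  {"dx":-0.115,"dy":0,"dz":0.072,"yaw":0,"claw":1},
  {"dx":-0.13,"dy":0,"dz":0.089,"yaw":0,"claw":1},
  {"dx":-0.143,"dy":0,"dz":0.108,"yaw":0,"claw":1},
  {"dx":-0.155,"dy":0,"dz":0.127,"yaw":0,"claw":1},
  {"dx":-0.165,"dy":0,"dz":0.148,"yaw":0,"claw":1},
  {"dx":-0.173,"dy":0,"dz":0.169,"yaw":0,"claw":1},
  {"dx":-0.178,"dy":0,"dz":0.18,"yaw":0,"claw":1},
  {"dx":-0.179,"dy":0,"dz":0.188,"yaw":0,"claw":1},
  {"dx":-0.179,"dy":0,"dz":0.188,"yaw":0,"claw":1},
])

```text
time: 6.82
tool_pos: [0.5358, -0.1361, 0.0124]
tool_rot: [0.0, 0.707, 0.707, -0.0]
contact_force: [-2.3, 1.9, 3.5]
gripper_width: 0.35
grasp_force: 59.4
```

```bash
python3 - <<'E'
from h import *
print(tool()[:3,3],manip.state()['ft_torque'])
im=manip.grab_frame('wrist')[:,:,::-1];cv2.imwrite('pics/w4.png',im)
g=cv2.cvtColor(im,cv2.COLOR_BGR2HSV);m=((g[...,0]>95)&(g[...,0]<125)&(g[...,1]>110)).astype(np.uint8)
n,l,st,ce=cv2.connectedComponentsWithStats(m)
for i in range(1,n):
  if st[i,4]>150: print(st[i],ce[i])
y=-.008
for p in([.536,y,.03],[.536,y,.06],[.536-.03,y,.03],[.536+.03,y,.03],[.536,y-.07,.06],[.536,y-.075,.06]): print(p,w2px('wrist',p))
m=(g[...,1]<40)&(g[...,2]>140);ys,xs=np.nonzero(m[:, 230:410]);print('white',np.median(ys),xs.min()+230,xs.max()+230, ys.min(),ys.max())
E
```

```text
[ 0.53579093 -0.13612811  0.01235333] [0.4368238  0.40090939 0.07303516]
[  228     0   182   160 26683] [318.50320429  76.29936664]
[  241   168   156   135 11229] [318.62881824 226.5915932 ]
[0.536, -0.008, 0.03] [320.15433941 -74.45533275]
[0.536, -0.008, 0.06] [ 320.77430842 -137.83985648]
[0.506, -0.008, 0.03] [224.08702842 -74.4971544 ]
[0.5660000000000001, -0.008, 0.03] [416.20503117 -74.41351834]
[0.536, -0.07800000000000001, 0.06] [320.22007788 166.38199866]
[0.536, -0.08299999999999999, 0.06] [320.18996429 182.91160373]
white 167.0 246 407 50 304
```

Call:
send_rows([
  {"dx":0,"dy":0,"dz":0,"yaw":0,"claw":0.1},
  {"dx":0,"dy":0,"dz":0,"yaw":0,"claw":-0.3},
  {"dx":0,"dy":0,"dz":0,"yaw":0,"claw":-1},
  {"dx":0,"dy":0,"dz":0,"yaw":0,"claw":-1},
  {"dx":0,"dy":0,"dz":0,"yaw":0,"claw":-1},
  {"dx":0.05,"dy":0,"dz":0,"yaw":0,"claw":-1},
  {"dx":0.11,"dy":0,"dz":0,"yaw":0,"claw":-1},
  {"dx":0.138,"dy":0,"dz":0,"yaw":0,"claw":-1},
  {"dx":0.138,"dy":0,"dz":0,"yaw":0,"claw":-0.7},
  {"dx":0.138,"dy":0,"dz":0,"yaw":0,"claw":-0.5},
  {"dx":0.138,"dy":0,"dz":0,"yaw":0,"claw":-0.3},
  {"dx":0.138,"dy":0,"dz":0,"yaw":0,"claw":0},
  {"dx":0.138,"dy":0,"dz":0,"yaw":0,"claw":1},
  {"dx":0.138,"dy":0,"dz":0,"yaw":0,"claw":1},
  {"dx":0.138,"dy":0,"dz":0,"yaw":0,"claw":1},
])

```text
time: 8.75
tool_pos: [0.5358, -0.0677, 0.0123]
tool_rot: [0.001, 0.707, 0.707, -0.0]
contact_force: [-3.2, -2.4, 4.8]
gripper_width: 0.679
grasp_force: 65.3
```

Call:
send_rows([
  {"dx":0,"dy":0,"dz":-0.03,"yaw":0,"claw":1},
  {"dx":0,"dy":0,"dz":-0.1,"yaw":0,"claw":1},
  {"dx":0,"dy":0,"dz":-0.2,"yaw":0,"claw":1},
  {"dx":0,"dy":0,"dz":-0.3,"yaw":0,"claw":1},
  {"dx":0,"dy":0,"dz":-0.36,"yaw":0,"claw":1},
  {"dx":0,"dy":0,"dz":-0.4,"yaw":0,"claw":1},
  {"dx":0,"dy":0,"dz":-0.4,"yaw":0,"claw":1},
])

```text
time: 9.62
tool_pos: [0.5362, -0.0669, 0.213]
tool_rot: [0.001, 0.707, 0.707, 0.001]
contact_force: [-0.2, -0.4, -2.7]
gripper_width: 0.677
grasp_force: 65.6
```

```bash
python3 - <<'E'
from h import *
T=tool();print(T[:3,3]);p=T[:3,3]
s=manip.grab_frame('side')[:,:,::-1];im=manip.grab_frame('wrist')[:,:,::-1];cv2.imwrite('pics/w5.png',im);cv2.imwrite('pics/s5.png',s)
c=w2px('side',p);print(c);x0,y0=int(c[0]-80),int(max(0,c[1]-60))
cv2.imwrite('pics/a2.png',np.hstack([cv2.resize(s[y0:y0+120,x0:x0+160],(400,300)),cv2.resize(im,(400,250))[:250].copy() if 0 else cv2.copyMakeBorder(cv2.resize(im,(400,250)),0,50,0,0,0)]))
# foot/bottle geometry predicted in wrist img for level bottle, grasp h=58 at 19 behind TCP
for h,z in((0,.049),(0,.019-.03),(0,.019),(70,.049),(75,.049)):
    q=T@np.array([(58-h)/1000,0,-(z if z>0 else z),1]);print(h,z,w2px('wrist',q[:3]))
E
```

```text
[ 0.53623907 -0.06694429  0.21299597]
[314.680456   206.09955775]
0 0.049 [323.94378728 170.86696712]
0 -0.011 [322.56619416 140.13321453]
0 0.019 [323.09156812 151.85417427]
70 0.049 [322.87113535 368.80661749]
75 0.049 [322.80997286 380.09311439]
```

View pics/a2.png

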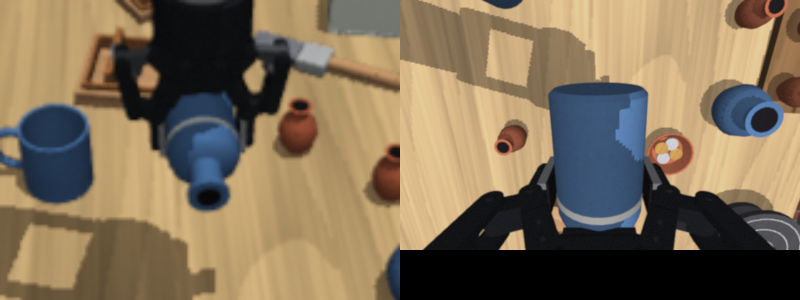

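The bottle is held level, with its foot disc at wrist (600,90) and its band at (600,218) in the right half. I'll fit the grasp height and pitch.

```bash
python3 - <<'E'
from h import *
from scipy.optimize import least_squares
im=cv2.imread('pics/w5.png');g=cv2.cvtColor(im,cv2.COLOR_BGR2HSV)
for r in list(range(126,164,2))+list(range(336,376,2)): print(r,g[r,318],im[r,318])
E
```

```text
126 [ 17  93 216] [137 183 216]
128 [ 17  94 166] [105 140 166]
130 [ 18  89 140] [ 91 120 140]
132 [123  31  82] [82 72 73]
134 [106 137  80] [80 57 37]
136 [106 129  81] [81 59 40]
138 [107 129  79] [79 56 39]
140 [107 121  80] [80 58 42]
142 [108 126  83] [83 59 42]
144 [107 126  79] [79 57 40]
146 [108 126  79] [79 56 40]
148 [108 128  80] [80 56 40]
150 [107 129  79] [79 56 39]
152 [107 129  93] [93 67 46]
154 [106 129 117] [117  85  58]
156 [107 122 119] [119  86  62]
158 [107 125 118] [118  86  60]
160 [107 125 118] [118  86  60]
162 [107 126 117] [117  84  59]
336 [107 125 118] [118  85  60]
338 [107 126 117] [117  84  59]
340 [107 126 119] [119  85  60]
342 [107 126 119] [119  86  60]
344 [107 131 119] [119  85  58]
346 [107 118 119] [119  87  64]
348 [110  17 134] [134 128 125]
350 [ 20   5 166] [163 165 166]
352 [ 15   3 168] [166 167 168]
354 [ 30   2 166] [165 166 166]
356 [ 45   3 168] [166 168 167]
358 [ 20   5 167] [164 166 167]
360 [110  56 131] [131 112 102]
362 [107 125 118] [118  85  60]
364 [107 129 119] [119  85  59]
366 [108 129 119] [119  84  59]
368 [107 129 111] [111  79  55]
370 [108 115  53] [53 39 29]
372 [110  77  20] [20 16 14]
374 [96 64 20] [20 19 15]
```

```bash
python3 - <<'E'
from h import *
from scipy.optimize import least_squares
T=tool()
obs=[((0,30),152),((0,-30),131.5),((70,30),360),((75,30),347.5)]
# wait: band 70 nearer the foot -> smaller row
obs=[((0,30),152),((0,-30),131.5),((70,30),347.5),((75,30),360)]
def f(p,full=0):
    hg,zo,th=p; r=[]
    for (h,o),v in obs:
        a=np.array([(hg-h)/1000,o/1000]);c,s=np.cos(th),np.sin(th)
        x=c*a[0]-s*a[1];z=s*a[0]+c*a[1]   # th>0: foot up
        r.append(w2px('wrist',(T@np.array([x,0,-(zo/1000+z),1]))[:3],T)[1]-v)
    return np.array(r)
for zo in(16,19,22):
    r=least_squares(lambda q:f([q[0],zo,q[1]]),[60,0.]);print(zo,r.x[0],np.degrees(r.x[1]),r.fun.round(1))
r=least_squares(f,[60,19,0.]);print(r.x,r.fun)
E
```

```text
16 60.97629418695283 -1.0897639475642693 [ 0.8  0.6 -0.3 -1.4]
19 62.32857783895395 -1.1859132698096697 [-2.3 -1.5  2.8  2. ]
22 63.608526112452196 -1.461099151463043 [-5.7 -3.3  6.1  5.6]
[ 6.13550299e+01  1.68262680e+01 -1.92253474e-02] [-0.04786946  0.03290598  0.55539898 -0.52891035]
```

```bash
python3 - <<'E'
from fit import *
np.set_printoptions(precision=4,suppress=True)
T=np.load('T1.npy')
P=lambda u,v:(187+u/3,131+v/3)
im=cv2.imread('pics/w1.png').astype(int)
m=((im[...,0]>im[...,2]-2)&(im.max(2)>60)).astype(np.uint8)
n,l,st,ce=cv2.connectedComponentsWithStats(m[:300])
for i in range(1,n):
    if 100<st[i,4]<6000: 
        r=cv2.minAreaRect(np.argwhere(l==i)[:,::-1].astype(np.float32)); print(st[i],((ce[i]-[187,131])*3).round(1),((cv2.boxPoints(r)-[187,131])*3).round(0).tolist())
felt=[((-50,-27.1,36),(540,225)),((-32,-27.1,36),(495,220)),((-50,27.1,36),(510,365)),((-32,27.1,36),(465,360)),
((41,-12.1,44),(288,230)),((51,-12.1,44),(262,230)),((41,12.1,44),(280,300)),((51,12.1,44),(252,297))]
lip=[((78,-50,28),(208,105)),((-78,-50,28),(627,177)),((-78,50,28),(560,412)),((78,50,28),(178,354))]
rim=[((86,-58,20),(195,78)),((-86,-58,20),(643,155)),((-86,58,20),(575,420)),((86,58,20),(163,358))]
for s in(felt,felt+lip+rim):
  for dz in(0,.005,.01):
    T2=T.copy();T2[2,3]+=dz
    r,e=fit(T2,[(np.array(a)/1000,P(*b)) for a,b in s],[.5,.28,3.]);print(dz,r,np.degrees(r[2]),abs(e).mean())
E
```

```text
[274   0  39  20 424] [ 311.  -369.7] [[260.0, -372.0], [363.0, -419.0], [382.0, -378.0], [279.0, -331.0]]
[321  58  19  15 125] [ 428.9 -198.3] [[399.0, -192.0], [450.0, -222.0], [459.0, -205.0], [409.0, -175.0]]
[ 428  155   93   68 2910] [860.3 173.7] [[720.0, 153.0], [773.0, 61.0], [1001.0, 193.0], [948.0, 285.0]]
[342 204  24  48 657] [494.4 289.6] [[456.0, 352.0], [487.0, 217.0], [535.0, 228.0], [503.0, 363.0]]
[272 208  11  22 169] [269.2 262.6] [[253.0, 293.0], [262.0, 229.0], [286.0, 233.0], [277.0, 296.0]]
[178 261  35  39 413] [ 24. 451.] [[-29.0, 502.0], [58.0, 378.0], [83.0, 396.0], [-4.0, 520.0]]
[425 261  36  39 407] [765.4 450.4] [[708.0, 394.0], [732.0, 377.0], [819.0, 504.0], [795.0, 521.0]]
0 [0.5016 0.2862 2.9722] 170.29443993159822 0.876438562198631
0.005 [0.5015 0.2842 2.9729] 170.33645786643118 0.8356092681253688
0.01 [0.5014 0.2821 2.9736] 170.37695311654917 1.1045957605889711
0 [0.5016 0.2863 2.97  ] 170.1691438529175 0.9839520056294928
0.005 [0.5015 0.2843 2.9703] 170.1869111098989 0.7067067181449662
0.01 [0.5015 0.2824 2.9706] 170.20399756866823 0.8703220145085062
```

Call:
send_rows([
  {"dx":0.05,"dy":-0.005,"dz":0,"yaw":0.08,"claw":1},
  {"dx":0.12,"dy":-0.01,"dz":0,"yaw":0.18,"claw":1},
  {"dx":0.2,"dy":-0.018,"dz":0,"yaw":0.28,"claw":1},
  {"dx":0.28,"dy":-0.025,"dz":0,"yaw":0.38,"claw":1},
  {"dx":0.36,"dy":-0.032,"dz":0,"yaw":0.48,"claw":1},
  {"dx":0.44,"dy":-0.04,"dz":0,"yaw":0.58,"claw":1},
  {"dx":0.52,"dy":-0.047,"dz":0,"yaw":0.68,"claw":1},
  {"dx":0.59,"dy":-0.053,"dz":0,"yaw":0.78,"claw":1},
  {"dx":0.64,"dy":-0.058,"dz":0,"yaw":0.87,"claw":1},
  {"dx":0.68,"dy":-0.062,"dz":0,"yaw":0.94,"claw":1},
  {"dx":0.702,"dy":-0.064,"dz":0,"yaw":0.98,"claw":1},
  {"dx":0.702,"dy":-0.064,"dz":0,"yaw":1,"claw":1},
  {"dx":0.702,"dy":-0.064,"dz":0,"yaw":1,"claw":1},
])

```text
time: 11.35
tool_pos: [0.5032, 0.2835, 0.2102]
tool_rot: [0.001, 0.999, 0.035, -0.001]
contact_force: [-0.7, -0.8, -3.8]
gripper_width: 0.676
grasp_force: 65.6
```

```bash
cat > go.py <<'E'
from h import *
import sys
x,y,z,a=map(float,sys.argv[1:5]);T=tool();d=T[:3,:3].T@(np.array([x,y,z])-T[:3,3])
cur=np.degrees(np.arctan2(T[1,0],T[0,0]));dy=(cur-a+180)%360-180
print('at',T[:3,3].round(4),'x-angle',cur.round(2),'d',(d/.5).round(4),'yaw',round(np.radians(dy)/1.5,4))
E
python3 go.py .504 .2839 .15 -9.75
```

```text
at [0.5032 0.2835 0.2102] x-angle 4.04 d [ 0.0019 -0.0009  0.1205] yaw 0.1605
```

Call:
send_rows([
  {"dx":0.002,"dy":-0.001,"dz":0.04,"yaw":0.1,"claw":1},
  {"dx":0.002,"dy":-0.001,"dz":0.1,"yaw":0.15,"claw":1},
  {"dx":0.002,"dy":-0.001,"dz":0.16,"yaw":0.1605,"claw":1},
  {"dx":0.002,"dy":-0.001,"dz":0.22,"yaw":0.1605,"claw":1},
  {"dx":0.002,"dy":-0.001,"dz":0.27,"yaw":0.1605,"claw":1},
  {"dx":0.002,"dy":-0.001,"dz":0.3,"yaw":0.1605,"claw":1},
  {"dx":0.002,"dy":-0.001,"dz":0.31,"yaw":0.1605,"claw":1},
  {"dx":0.002,"dy":-0.001,"dz":0.31,"yaw":0.1605,"claw":1},
])

```text
time: 12.35
tool_pos: [0.5052, 0.2847, 0.0573]
tool_rot: [-0.0, 0.996, -0.085, 0.0]
contact_force: [-0.1, -0.2, -3.1]
gripper_width: 0.679
grasp_force: 65.5
```

```bash
python3 go.py .504 .2839 .0335 -9.75; python3 - <<'E'
from h import *
im=manip.grab_frame('top')[:,:,::-1];w=manip.grab_frame('wrist')[:,:,::-1];cv2.imwrite('pics/w6.png',w);cv2.imwrite('pics/t6.png',im)
s=manip.grab_frame('side')[:,:,::-1]
cv2.imwrite('pics/a3.png',np.hstack([cv2.resize(w[60:360,120:520],(480,360),interpolation=cv2.INTER_CUBIC),cv2.resize(s[135:225,245:325],(320,360),interpolation=cv2.INTER_CUBIC)]))
E
```

```text
at [0.5052 0.2847 0.0573] x-angle -9.77 d [-0.0021  0.0019  0.0476] yaw -0.0003
```

View pics/a3.png

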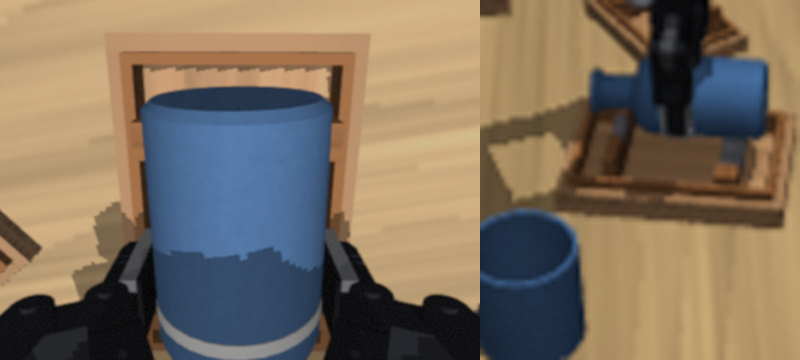

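The wrist view shows the box rim corners at (106,34) and (370,34), square to the tool and centred on the bottle, whose edges are at 143 and 331. I'll work out the exact box pose from this view.

```bash
python3 - <<'E'
from h import *
T=tool()
a=[px2w('wrist',120+u/1.2,60+v/1.2,z,T) for u,v,z in((106,34,.02),(370,34,.02),(120,53,.028),(355,52,.028))]
L=[(np.linalg.inv(T)@np.append(p,1))[:3] for p in a];print(np.round(L,4))
m=(a[0]+a[1])/2; print(np.linalg.norm(a[0]-a[1]),np.linalg.norm(a[2]-a[3]))
t=np.array([.9856,-.1693,0]);print('centre',m-.086*t,(a[2]+a[3])/2-.078*t)
E
```

```text
[[ 0.0804 -0.0568  0.0384]
 [ 0.0804  0.0575  0.0382]
 [ 0.0728 -0.0491  0.0304]
 [ 0.0732  0.0494  0.0302]]
0.11428813982064005 0.09856430667170805
centre [0.50016594 0.28561653 0.02      ] [0.50077421 0.28571659 0.028     ]
```

Call:
send_rows([
  {"dx":-0.002,"dy":0,"dz":0.012,"yaw":0,"claw":1},
  {"dx":-0.004,"dy":0,"dz":0.024,"yaw":0,"claw":1},
  {"dx":-0.004,"dy":0,"dz":0.032,"yaw":0,"claw":1},
  {"dx":-0.004,"dy":0,"dz":0.038,"yaw":0,"claw":1},
  {"dx":-0.004,"dy":0,"dz":0.043,"yaw":0,"claw":1},
  {"dx":-0.004,"dy":0,"dz":0.046,"yaw":0,"claw":1},
  {"dx":-0.004,"dy":0,"dz":0.046,"yaw":0,"claw":1},
])

```text
time: 13.38
tool_pos: [0.5029, 0.2851, 0.0339]
tool_rot: [-0.0, 0.996, -0.085, 0.0]
contact_force: [0.6, -0.1, -3.2]
gripper_width: 0.68
grasp_force: 65.7
```

Call:
send_rows([
  {"dx":0,"dy":0,"dz":0.002,"yaw":0,"claw":1},
  {"dx":0,"dy":0,"dz":0.004,"yaw":0,"claw":1},
  {"dx":0,"dy":0,"dz":0.004,"yaw":0,"claw":1},
])

```text
time: 13.75
tool_pos: [0.5033, 0.2855, 0.0327]
tool_rot: [-0.001, 0.996, -0.085, 0.001]
contact_force: [-0.2, 1.9, 1.0]
gripper_width: 0.68
grasp_force: 66.1
```

Call:
send_rows([
  {"dx":0,"dy":0,"dz":0,"yaw":0,"claw":-0.3},
  {"dx":0,"dy":0,"dz":0,"yaw":0,"claw":-0.6},
  {"dx":0,"dy":0,"dz":0,"yaw":0,"claw":-1},
  {"dx":0,"dy":0,"dz":0,"yaw":0,"claw":-1},
  {"dx":0,"dy":0,"dz":0,"yaw":0,"claw":-1},
  {"dx":0,"dy":0,"dz":-0.06,"yaw":0,"claw":-1},
  {"dx":0,"dy":0,"dz":-0.16,"yaw":0,"claw":-1},
  {"dx":0,"dy":0,"dz":-0.26,"yaw":0,"claw":-1},
  {"dx":0,"dy":0,"dz":-0.36,"yaw":0,"claw":-1},
  {"dx":0,"dy":0,"dz":-0.44,"yaw":0,"claw":-1},
  {"dx":0,"dy":0,"dz":-0.44,"yaw":0,"claw":-1},
  {"dx":0,"dy":0,"dz":-0.44,"yaw":0,"claw":-1},
])

```text
time: 15.25
tool_pos: [0.5024, 0.2848, 0.2508]
tool_rot: [0.0, 0.996, -0.085, -0.001]
contact_force: [-0.4, 0.3, -0.6]
gripper_width: 1.001
grasp_force: 0.0
```

```bash
python3 - <<'E'
from h import *
np.set_printoptions(precision=4,suppress=True)
T=tool();np.save('T7.npy',T);print(T.round(4)); w=manip.grab_frame('wrist')[:,:,::-1];cv2.imwrite('pics/w7.png',w);cv2.imwrite('pics/s7.png',manip.grab_frame('side')[:,:,::-1])
g=cv2.cvtColor(w,cv2.COLOR_BGR2HSV);m=((g[...,0]>95)&(g[...,0]<125)&(g[...,1]>110)).astype(np.uint8)
n,l,st,ce=cv2.connectedComponentsWithStats(m)
for i in range(1,n):
  if st[i,4]>150: print(st[i],ce[i])
C=np.array([.5005,.2857,0]);t=np.array([.9856,-.1693,0]);s=np.array([.1693,.9856,0]);zz=np.array([0,0,1.])
B=lambda x,y,z:w2px('wrist',C-t*x-s*y+zz*z,T)  # box local
for p in((-.065,0,.08),(-.065,0,.02),(.005,0,.08),(.01,0,.08),(0,-.03,.05),(0,.03,.05),(.065,0,.05)):print(p,B(*p))
ys,xs=np.nonzero((g[...,1]<45)&(g[...,2]>110)); k=(abs(xs-320)<60); print('white rows',np.unique(ys[k&(abs(xs-318)<4)]))
col=g[:,318];print([ (r,col[r].tolist()) for r in range(60,130,5)])
# bar view of right cover from top: fit
tp=manip.grab_frame('top')[:,:,::-1];cv2.imwrite('pics/t7.png',tp)
hs=cv2.cvtColor(tp,cv2.COLOR_BGR2HSV)[180:265,415:515];print(hs[37,50:62].tolist(),hs[37,30:36].tolist())
E
```

```text
[[ 0.9855 -0.1696 -0.0012  0.5024]
 [-0.1697 -0.9855 -0.0006  0.2848]
 [-0.0011  0.0008 -1.      0.2508]
 [ 0.      0.      0.      1.    ]]
[ 289  109   57   73 3846] [316.9509 143.9953]
[ 291  185   52   47 1279] [316.8671 205.509 ]
[ 432  195   92   99 5596] [476.9871 238.5706]
(-0.065, 0, 0.08) [317.308 108.821]
(-0.065, 0, 0.02) [317.5068 105.781 ]
(0.005, 0, 0.08) [317.3997 182.287 ]
(0.01, 0, 0.08) [317.4058 187.1572]
(0, -0.03, 0.05) [289.3861 170.2429]
(0, 0.03, 0.05) [345.5898 170.2381]
(0.065, 0, 0.05) [317.5528 226.4181]
white rows [183 184 185 186 187]
[(60, [18, 94, 196]), (65, [18, 96, 200]), (70, [17, 95, 195]), (75, [18, 95, 187]), (80, [18, 94, 190]), (85, [16, 99, 191]), (90, [13, 105, 184]), (95, [13, 141, 161]), (100, [14, 108, 125]), (105, [14, 108, 180]), (110, [107, 129, 130]), (115, [107, 130, 169]), (120, [107, 128, 170]), (125, [107, 127, 168])]
[[14, 155, 89], [15, 160, 113], [14, 152, 119], [14, 153, 117], [14, 154, 116], [14, 156, 121], [14, 140, 126], [16, 117, 139], [17, 110, 156], [15, 112, 157], [15, 112, 159], [15, 114, 156]] [[15, 116, 150], [15, 117, 150], [15, 115, 146], [14, 115, 149], [15, 116, 149], [15, 115, 153]]
```

```bash
python3 - <<'E'
from fit import *
np.set_printoptions(precision=4,suppress=True)
T=np.load('T7.npy');w=cv2.imread('pics/w7.png');g=cv2.cvtColor(w,cv2.COLOR_BGR2HSV)
C=np.array([.5005,.2857,0]);t=np.array([.9856,-.1693,0]);s=np.array([.1693,.9856,0]);zz=np.array([0,0,1.])
B=lambda x,y,z:w2px('wrist',C-t*x-s*y+zz*z,T)
for n,p in dict(footrim=(-.086,0.04,.02),footlip=(-.078,.04,.028),yp=(0.02,.058,.02),ypl=(.02,.05,.028),ym=(.02,-.058,.02),yml=(.02,-.05,.028)).items():print(n,B(*p))
c=int(B(-.086,.04,.02)[0]);print('col',c,[(r,int(g[r,c,0]),int(g[r,c,1]),int(g[r,c,2])) for r in range(78,106)])
r=int(B(.02,.058,.02)[1])-15
print('row',r,[(k,int(g[r,k,0]),int(g[r,k,1]),int(g[r,k,2])) for k in list(range(258,276))+list(range(358,378))])
pts=[((-86,58,74),(550,32)),((-86,-58,74),(707,75)),((86,-58,74),(645,312)),((86,58,74),(482,268))]
q=lambda u,v:(415+(u-400)/4,180+v/4)
r,e=fit(None,[(np.array(a)/1000,q(*b)) for a,b in pts],[.49,-.29,2.92],'top');print(r,np.degrees(r[2]),e.round(1).tolist())
a=px2w('top',*q(628,95),.106);b=px2w('top',*q(590,247),.106);print(a,b,(a+b)/2,np.degrees(np.arctan2(*(a-b)[1::-1])))
E
python3 go.py .49 -.29 .25 -12.8
```

```text
footrim [354.7738  85.4747]
footlip [355.3073  93.3771]
yp [367.0175 180.9133]
ypl [361.0375 182.7497]
ym [268.1535 180.9222]
yml [274.0949 182.7576]
col 354 [(78, 17, 95, 196), (79, 17, 95, 198), (80, 18, 97, 198), (81, 17, 94, 200), (82, 18, 93, 198), (83, 19, 92, 197), (84, 18, 93, 201), (85, 18, 95, 194), (86, 15, 101, 186), (87, 14, 107, 181), (88, 14, 108, 181), (89, 14, 106, 182), (90, 14, 106, 182), (91, 14, 106, 182), (92, 14, 111, 179), (93, 14, 118, 173), (94, 13, 133, 165), (95, 13, 143, 161), (96, 13, 143, 159), (97, 13, 141, 157), (98, 14, 131, 148), (99, 14, 115, 138), (100, 15, 103, 151), (101, 16, 98, 179), (102, 16, 98, 195), (103, 16, 98, 197), (104, 16, 100, 193), (105, 16, 101, 196)]
row 165 [(258, 18, 96, 186), (259, 18, 97, 189), (260, 17, 97, 187), (261, 17, 96, 188), (262, 17, 96, 189), (263, 18, 98, 188), (264, 17, 98, 188), (265, 17, 97, 187), (266, 17, 98, 185), (267, 15, 99, 186), (268, 15, 106, 181), (269, 14, 108, 180), (270, 14, 108, 181), (271, 14, 108, 180), (272, 14, 110, 178), (273, 13, 122, 169), (274, 13, 134, 162), (275, 13, 144, 156), (358, 13, 146, 147), (359, 13, 141, 156), (360, 13, 135, 160), (361, 13, 124, 167), (362, 14, 110, 176), (363, 14, 107, 179), (364, 14, 108, 180), (365, 14, 106, 181), (366, 15, 106, 180), (367, 15, 101, 184), (368, 17, 97, 191), (369, 17, 95, 193), (370, 17, 98, 192), (371, 17, 96, 193), (372, 17, 95, 194), (373, 17, 97, 194), (374, 18, 96, 192), (375, 18, 96, 192), (376, 18, 95, 193), (377, 18, 96, 192)]
[ 0.4949 -0.2956  2.8444] 162.97465813965812 [[39.5, 10.6], [-39.9, -11.3], [-40.4, -11.0], [40.8, 11.3]]
[ 0.5459 -0.3106  0.106 ] [ 0.4435 -0.2809  0.106 ] [ 0.4947 -0.2957  0.106 ] -16.194251178925306
at [0.5019 0.2846 0.2494] x-angle -9.77 d [1.7150e-01 1.1365e+00 6.0000e-04] yaw 0.0353
```

Call:
send_rows([
  {"dx":0.01,"dy":0.06,"dz":0,"yaw":0.01,"claw":-1},
  {"dx":0.03,"dy":0.18,"dz":0,"yaw":0.03,"claw":-1},
  {"dx":0.05,"dy":0.3,"dz":0,"yaw":0.05,"claw":-1},
  {"dx":0.07,"dy":0.42,"dz":0,"yaw":0.06,"claw":-1},
  {"dx":0.09,"dy":0.54,"dz":0,"yaw":0.0795,"claw":-1},
  {"dx":0.11,"dy":0.66,"dz":0,"yaw":0.0795,"claw":-1},
  {"dx":0.13,"dy":0.78,"dz":0,"yaw":0.0795,"claw":-1},
  {"dx":0.15,"dy":0.9,"dz":0,"yaw":0.0795,"claw":-1},
  {"dx":0.16,"dy":0.99,"dz":0,"yaw":0.0795,"claw":-1},
  {"dx":0.16,"dy":1,"dz":0,"yaw":0.0795,"claw":-1},
  {"dx":0.16,"dy":1,"dz":0,"yaw":0.0795,"claw":-1},
])

```text
time: 16.77
tool_pos: [0.4964, -0.2209, 0.2506]
tool_rot: [-0.001, 0.989, -0.145, -0.001]
contact_force: [0.3, 0.5, -0.4]
gripper_width: 0.998
grasp_force: 0.0
```

```bash
python3 go.py .4948 -.2956 .25 -16.6
```

```text
at [ 0.4964 -0.2209  0.2506] x-angle -16.63 d [0.0397 0.144  0.0009] yaw -0.0004
```

Call:
send_rows([
  {"dx":0.02,"dy":0.08,"dz":0,"yaw":0,"claw":-1},
  {"dx":0.04,"dy":0.144,"dz":0,"yaw":0,"claw":-1},
  {"dx":0.04,"dy":0.144,"dz":0,"yaw":0,"claw":-1},
  {"dx":0.04,"dy":0.144,"dz":0,"yaw":0,"claw":-1},
])

```text
time: 17.27
tool_pos: [0.4957, -0.2944, 0.2515]
tool_rot: [-0.0, 0.99, -0.144, -0.0]
contact_force: [0.2, 1.1, 0.3]
gripper_width: 0.999
grasp_force: 0.0
```

```bash
cat > bar.py <<'E'
from h import *
np.set_printoptions(precision=4,suppress=True)
T=tool();w=manip.grab_frame('wrist')[:,:,::-1];cv2.imwrite('pics/w8.png',w);print(T[:3,3])
g=cv2.cvtColor(w,cv2.COLOR_BGR2HSV)
m=((g[...,0]<17)&(g[...,1]>138)&(g[...,2]>90)).astype(np.uint8)
n,l,st,ce=cv2.connectedComponentsWithStats(m)
for i in range(1,n):
    if st[i,4]>400:
        b=cv2.boxPoints(cv2.minAreaRect(np.argwhere(l==i)[:,::-1].astype(np.float32)))
        W=np.array([px2w('wrist',*p,.106,T) for p in b]);L=(np.linalg.inv(T)@np.c_[W,np.ones(4)].T).T[:,:2]
        print(st[i],ce[i],b.round(1).tolist(),'centre tool',L.mean(0),'sides',np.linalg.norm(L[0]-L[1]),np.linalg.norm(L[1]-L[2]),L.tolist())
E
python3 bar.py
```

```text
[ 0.4957 -0.2944  0.2515]
[ 103    6   80   86 2645] [140.9641  54.003 ] [[84.5, 43.5], [137.5, -9.5], [200.5, 53.5], [147.5, 106.5]] centre tool [ 0.1101 -0.1405] sides 0.06102466575448252 0.061742579697507315 [[0.11486508069986989, -0.1862487770717985], [0.15173383541651997, -0.1376205470393389], [0.10754181612752722, -0.09450197124114798], [0.06640210753140996, -0.14381998471279092]]
[ 310  120   20   88 1478] [319.3072 161.272 ] [[308.20001220703125, 206.5], [310.79998779296875, 119.5999984741211], [329.6000061035156, 120.0999984741211], [327.0, 207.10000610351562]] centre tool [0.0161 0.0007] sides 0.07879437029824338 0.01602274855535542 [[-0.023039254149455513, -0.009138490585187786], [0.055697967380556324, -0.006138034548092697], [0.0552309553529956, 0.009877906605466086], [-0.02358537035677677, 0.008278770181212786]]
```

Call:
send_rows([
  {"dx":0.001,"dy":0,"dz":0.08,"yaw":0.012,"claw":-1},
  {"dx":0.001,"dy":0,"dz":0.18,"yaw":0.012,"claw":-1},
  {"dx":0.001,"dy":0,"dz":0.27,"yaw":0.012,"claw":-1},
  {"dx":0.001,"dy":0,"dz":0.32,"yaw":0.012,"claw":-1},
  {"dx":0.001,"dy":0,"dz":0.337,"yaw":0.012,"claw":-1},
  {"dx":0.001,"dy":0,"dz":0.337,"yaw":0.012,"claw":-1},
  {"dx":0.001,"dy":0,"dz":0.337,"yaw":0.012,"claw":-0.5},
  {"dx":0.001,"dy":0,"dz":0.337,"yaw":0.012,"claw":0},
  {"dx":0.001,"dy":0,"dz":0.337,"yaw":0.012,"claw":0.3},
  {"dx":0.001,"dy":0,"dz":0.337,"yaw":0.012,"claw":0.5},
  {"dx":0.001,"dy":0,"dz":0.337,"yaw":0.012,"claw":1},
  {"dx":0.001,"dy":0,"dz":0.337,"yaw":0.012,"claw":1},
  {"dx":0.001,"dy":0,"dz":0.337,"yaw":0.012,"claw":1},
  {"dx":0.001,"dy":0,"dz":0.337,"yaw":0.012,"claw":1},
])

```text
time: 19.08
tool_pos: [0.4962, -0.2958, 0.0837]
tool_rot: [-0.0, 0.988, -0.153, 0.0]
contact_force: [0.6, 5.8, 5.4]
gripper_width: 0.197
grasp_force: 60.4
```

Call:
send_rows([
  {"dx":0,"dy":0,"dz":-0.03,"yaw":0,"claw":1},
  {"dx":0,"dy":0,"dz":-0.1,"yaw":0,"claw":1},
  {"dx":0,"dy":0,"dz":-0.2,"yaw":0,"claw":1},
  {"dx":0,"dy":0,"dz":-0.28,"yaw":0,"claw":1},
  {"dx":0,"dy":0,"dz":-0.34,"yaw":0,"claw":1},
  {"dx":0,"dy":0,"dz":-0.36,"yaw":0,"claw":1},
  {"dx":0,"dy":0,"dz":-0.36,"yaw":0,"claw":1},
])

```text
time: 19.95
tool_pos: [0.4956, -0.2965, 0.2629]
tool_rot: [0.0, 0.988, -0.153, -0.0]
contact_force: [0.3, -0.0, -3.1]
gripper_width: 0.194
grasp_force: 59.4
```

```bash
python3 - <<'E'
from h import *
np.set_printoptions(precision=4,suppress=True)
T=tool();print(T.round(4));w=manip.grab_frame('wrist')[:,:,::-1];cv2.imwrite('pics/w9.png',w)
g=cv2.cvtColor(w,cv2.COLOR_BGR2HSV)
q=lambda x,y,z:w2px('wrist',(T@np.array([x,y,-z,1]))[:3],T)
zt=-.009  # cover top relative to TCP (tool up)
for p in((.086,-.058,zt),(.086,.058,zt),(.086,0,zt),(.03,-.058,zt),(.03,.058,zt),(.086,0,zt-.074),(.055,0,zt+.032)):print(p,q(*p))
for c in(250,300,390): print('col',c,[(r,*map(int,g[r,c])) for r in range(int(q(.086,0,zt)[1])-22,int(q(.086,0,zt)[1])+16,2)])
r=int(q(.04,-.058,zt)[1])
for r in(r,r-40):print('row',r,[(k,*map(int,g[r,k])) for c in(q(.04,-.058,zt)[0],q(.04,.058,zt)[0]) for k in range(int(c)-12,int(c)+13,2)])
E
```

```text
[[ 0.9529 -0.3032 -0.0004  0.4956]
 [-0.3032 -0.9529 -0.0005 -0.2965]
 [-0.0003  0.0006 -1.      0.2629]
 [ 0.      0.      0.      1.    ]]
(0.086, -0.058, -0.009) [182.2331  74.4385]
(0.086, 0.058, -0.009) [452.3523  74.5223]
(0.086, 0, -0.009) [317.2663  74.4804]
(0.03, -0.058, -0.009) [197.1774 198.2577]
(0.03, 0.058, -0.009) [437.6213 198.3753]
(0.086, 0, -0.08299999999999999) [317.7865  79.6627]
(0.055, 0, 0.023) [316.9528 160.8627]
col 250 [(52, 18, 94, 162), (54, 17, 95, 164), (56, 17, 95, 166), (58, 18, 95, 171), (60, 18, 95, 177), (62, 18, 95, 175), (64, 18, 98, 171), (66, 18, 97, 171), (68, 18, 97, 169), (70, 17, 95, 166), (72, 17, 96, 162), (74, 17, 97, 165), (76, 16, 101, 174), (78, 14, 107, 183), (80, 14, 107, 184), (82, 14, 105, 184), (84, 14, 107, 183), (86, 14, 107, 183), (88, 14, 108, 185)]
col 300 [(52, 18, 94, 176), (54, 18, 97, 171), (56, 18, 97, 171), (58, 17, 98, 177), (60, 17, 97, 181), (62, 17, 97, 181), (64, 17, 95, 180), (66, 17, 96, 181), (68, 17, 96, 183), (70, 17, 96, 180), (72, 17, 97, 179), (74, 17, 97, 181), (76, 16, 100, 179), (78, 14, 106, 175), (80
[... 859 characters left out ...]
14, 107, 177), (440, 16, 98, 175), (442, 18, 96, 175), (444, 18, 94, 176), (446, 18, 97, 171), (448, 17, 97, 174), (450, 18, 94, 173), (452, 17, 95, 172)]
row 138 [(182, 17, 96, 176), (184, 17, 98, 171), (186, 18, 96, 167), (188, 17, 95, 166), (190, 17, 97, 168), (192, 15, 104, 172), (194, 14, 109, 177), (196, 14, 108, 180), (198, 14, 108, 181), (200, 14, 108, 181), (202, 14, 107, 181), (204, 14, 106, 181), (206, 14, 108, 182), (428, 14, 107, 178), (430, 14, 106, 182), (432, 14, 107, 183), (434, 14, 106, 178), (436, 14, 109, 175), (438, 14, 107, 176), (440, 14, 108, 173), (442, 14, 108, 175), (444, 15, 103, 175), (446, 17, 94, 177), (448, 17, 95, 180), (450, 18, 96, 183), (452, 18, 96, 184)]
```

Call:
send_rows([
  {"dx":-0.012,"dy":-0.04,"dz":0,"yaw":-0.01,"claw":1},
  {"dx":-0.034,"dy":-0.11,"dz":0,"yaw":-0.02,"claw":1},
  {"dx":-0.061,"dy":-0.2,"dz":0,"yaw":-0.03,"claw":1},
  {"dx":-0.09,"dy":-0.3,"dz":0,"yaw":-0.04,"claw":1},
  {"dx":-0.12,"dy":-0.4,"dz":0,"yaw":-0.05,"claw":1},
  {"dx":-0.15,"dy":-0.5,"dz":0,"yaw":-0.06,"claw":1},
  {"dx":-0.184,"dy":-0.6,"dz":0,"yaw":-0.07,"claw":1},
  {"dx":-0.215,"dy":-0.7,"dz":0,"yaw":-0.08,"claw":1},
  {"dx":-0.246,"dy":-0.8,"dz":0,"yaw":-0.09,"claw":1},
  {"dx":-0.273,"dy":-0.89,"dz":0,"yaw":-0.0917,"claw":1},
  {"dx":-0.295,"dy":-0.96,"dz":0,"yaw":-0.0917,"claw":1},
  {"dx":-0.307,"dy":-1,"dz":0,"yaw":-0.0917,"claw":1},
  {"dx":-0.307,"dy":-1,"dz":0,"yaw":-0.0917,"claw":1},
])

```text
time: 21.62
tool_pos: [0.5002, 0.2277, 0.2622]
tool_rot: [0.001, 0.996, -0.084, -0.001]
contact_force: [-0.7, -0.3, -2.8]
gripper_width: 0.198
grasp_force: 59.4
```

```bash
python3 go.py .5014 .2864 .2 -9.77
```

```text
at [0.5002 0.2277 0.2622] x-angle -9.62 d [-0.017  -0.1163  0.1243] yaw 0.0018
```

Call:
send_rows([
  {"dx":-0.006,"dy":-0.04,"dz":0,"yaw":0.002,"claw":1},
  {"dx":-0.014,"dy":-0.09,"dz":0,"yaw":0.002,"claw":1},
  {"dx":-0.017,"dy":-0.116,"dz":0.02,"yaw":0.002,"claw":1},
  {"dx":-0.017,"dy":-0.116,"dz":0.07,"yaw":0.002,"claw":1},
  {"dx":-0.017,"dy":-0.116,"dz":0.12,"yaw":0.002,"claw":1},
  {"dx":-0.017,"dy":-0.116,"dz":0.12,"yaw":0.002,"claw":1},
  {"dx":-0.017,"dy":-0.116,"dz":0.12,"yaw":0.002,"claw":1},
])

```text
time: 22.5
tool_pos: [0.5029, 0.285, 0.2039]
tool_rot: [0.0, 0.996, -0.087, 0.0]
contact_force: [0.2, -0.7, -2.4]
gripper_width: 0.2
grasp_force: 59.5
```

```bash
python3 go.py .5014 .2864 .135 -9.77
python3 - <<'E'
from h import *
T=tool();w=manip.grab_frame('wrist')[:,:,::-1];cv2.imwrite('pics/w10.png',w);g=cv2.cvtColor(w,cv2.COLOR_BGR2HSV)
C=np.array([.5006,.2861,0]);t=np.array([.9856,-.1693,0]);s=np.array([.1693,.9856,0]);zz=np.array([0,0,1.])
print('box rim end px',[w2px('wrist',C+t*.086+s*y+zz*.02,T).round(1) for y in(-.058,.058)])
q=lambda x,y,z:w2px('wrist',(T@np.array([x,y,-z,1]))[:3],T).round(1)
print('cover end',q(.0853,-.058,-.009),q(.0853,.058,-.009),'bottom',q(.0853,-.058,-.083),q(.0853,.058,-.083))
for c in(270,300,330,360):print(c,[(r,*map(int,g[r,c])) for r in range(60,92,2)])
E
```

```text
at [0.5029 0.285  0.2039] x-angle -9.96 d [-0.0036 -0.0023  0.1377] yaw -0.0022
box rim end px [array([378.9,  85.6]), array([255.3,  86. ])]
cover end [182.5  76. ] [452.2  76.1] bottom [227.8  80.7] [407.9  80.7]
270 [(60, 17, 94, 197), (62, 18, 97, 198), (64, 18, 96, 196), (66, 18, 96, 201), (68, 18, 95, 204), (70, 17, 96, 204), (72, 17, 94, 203), (74, 18, 95, 203), (76, 17, 99, 195), (78, 14, 107, 178), (80, 14, 105, 179), (82, 15, 107, 179), (84, 14, 107, 179), (86, 14, 107, 178), (88, 14, 107, 178), (90, 14, 110, 179)]
300 [(60, 18, 95, 204), (62, 18, 94, 209), (64, 17, 96, 207), (66, 17, 97, 208), (68, 18, 95, 207), (70, 17, 95, 205), (72, 17, 95, 204), (74, 18, 95, 199), (76, 17, 98, 196), (78, 14, 105, 191), (80, 14, 108, 192), (82, 14, 106, 194), (84, 14, 105, 191), (86, 14, 105, 191), (88, 14, 105, 192), (90, 14, 104, 192)]
330 [(60, 17, 95, 209), (62, 18, 97, 207), (64, 18, 95, 206), (66, 18, 95, 206), (68, 18, 95, 202), (70, 17, 95, 198), (72, 17, 94, 198), (74, 17, 95, 198), (76, 16, 99, 194), (78, 14, 104, 184), (80, 14, 107, 184), (82, 14, 105, 184), (84, 14, 108, 185), (86, 13, 105, 184), (88, 14, 106, 183), (90, 14, 107, 183)]
360 [(60, 17, 95, 204), (62, 18, 95, 202), (64, 18, 95, 199), (66, 17, 95, 199), (68, 18, 96, 200), (70, 18, 95, 201), (72, 18, 94, 203), (74, 17, 96, 205), (76, 17, 98, 205), (78, 15, 106, 207), (80, 14, 105, 208), (82, 14, 107, 207), (84, 14, 107, 208), (86, 14, 107, 208), (88, 14, 105, 207), (90, 14, 106, 207)]
```

Call:
send_rows([
  {"dx":-0.0036,"dy":-0.0023,"dz":0.01,"yaw":-0.0022,"claw":1},
  {"dx":-0.0036,"dy":-0.0023,"dz":0.04,"yaw":-0.0022,"claw":1},
  {"dx":-0.0036,"dy":-0.0023,"dz":0.08,"yaw":-0.0022,"claw":1},
  {"dx":-0.0036,"dy":-0.0023,"dz":0.12,"yaw":-0.0022,"claw":1},
  {"dx":-0.0036,"dy":-0.0023,"dz":0.15,"yaw":-0.0022,"claw":1},
  {"dx":-0.0036,"dy":-0.0023,"dz":0.17,"yaw":-0.0022,"claw":1},
  {"dx":-0.0036,"dy":-0.0023,"dz":0.17,"yaw":-0.0022,"claw":1},
])

```text
time: 23.42
tool_pos: [0.5004, 0.2866, 0.1172]
tool_rot: [0.0, 0.996, -0.085, -0.001]
contact_force: [-0.6, -0.3, -2.8]
gripper_width: 0.199
grasp_force: 59.4
```

```bash
python3 go.py .5014 .2864 .1037 -9.77
```

```text
at [0.5004 0.2866 0.1172] x-angle -9.73 d [0.0021 0.0001 0.0269] yaw 0.0004
```

Call:
send_rows([
  {"dx":0.001,"dy":0,"dz":0.006,"yaw":0,"claw":1},
  {"dx":0.001,"dy":0,"dz":0.012,"yaw":0,"claw":1},
  {"dx":0.001,"dy":0,"dz":0.017,"yaw":0,"claw":1},
  {"dx":0.001,"dy":0,"dz":0.021,"yaw":0,"claw":1},
  {"dx":0.001,"dy":0,"dz":0.024,"yaw":0,"claw":1},
  {"dx":0.001,"dy":0,"dz":0.024,"yaw":0,"claw":1},
])

```text
time: 24.18
tool_pos: [0.5013, 0.2867, 0.1062]
tool_rot: [0.0, 0.996, -0.085, -0.0]
contact_force: [0.0, -0.1, -2.9]
gripper_width: 0.194
grasp_force: 59.5
```

```bash
python3 go.py .5014 .2864 .1037 -9.77
```

```text
at [0.5013 0.2867 0.1062] x-angle -9.74 d [0.0003 0.0006 0.0049] yaw 0.0004
```

Call:
send_rows([
  {"dx":0,"dy":0,"dz":0.002,"yaw":0,"claw":1},
  {"dx":0,"dy":0,"dz":0.004,"yaw":0,"claw":1},
  {"dx":0,"dy":0,"dz":0.006,"yaw":0,"claw":1},
  {"dx":0,"dy":0,"dz":0.006,"yaw":0,"claw":1},
])

```text
time: 24.68
tool_pos: [0.5015, 0.287, 0.1036]
tool_rot: [-0.0, 0.996, -0.085, 0.0]
contact_force: [-1.6, 0.7, -0.2]
gripper_width: 0.197
grasp_force: 59.7
```

Contact came at exactly the seated height (0.1036). I'll press lightly 0.5 mm more, then release and rise.

Call:
send_rows([
  {"dx":0,"dy":0,"dz":0.001,"yaw":0,"claw":1},
  {"dx":0,"dy":0,"dz":0.001,"yaw":0,"claw":1},
  {"dx":0,"dy":0,"dz":0.001,"yaw":0,"claw":0.4},
  {"dx":0,"dy":0,"dz":0.001,"yaw":0,"claw":0},
  {"dx":0,"dy":0,"dz":0.001,"yaw":0,"claw":-1},
  {"dx":0,"dy":0,"dz":0.001,"yaw":0,"claw":-1},
  {"dx":0,"dy":0,"dz":0.001,"yaw":0,"claw":-1},
  {"dx":0,"dy":0,"dz":-0.05,"yaw":0,"claw":-1},
  {"dx":0,"dy":0,"dz":-0.15,"yaw":0,"claw":-1},
  {"dx":0,"dy":0,"dz":-0.25,"yaw":0,"claw":-1},
  {"dx":0,"dy":0,"dz":-0.32,"yaw":0,"claw":-1},
  {"dx":0,"dy":0,"dz":-0.32,"yaw":0,"claw":-1},
  {"dx":0,"dy":0,"dz":-0.32,"yaw":0,"claw":-1},
])

```text
time: 26.3
tool_pos: [0.5009, 0.2866, 0.262]
tool_rot: [0.0, 0.996, -0.085, -0.001]
contact_force: [-0.2, -0.4, -0.5]
gripper_width: 1.002
grasp_force: 0.0
```

```bash
python3 - <<'E'
from h import *
T=tool();w=manip.grab_frame('wrist')[:,:,::-1];cv2.imwrite('pics/w11.png',w);g=cv2.cvtColor(w,cv2.COLOR_BGR2HSV)
C=np.array([.5006,.2861,0]);t=np.array([.9856,-.1693,0]);s=np.array([.1693,.9856,0]);zz=np.array([0,0,1.])
B=lambda x,y,z:w2px('wrist',C-t*x-s*y+zz*z,T)
r=int(B(0,.058,.094)[1])
for y in(-.058,.058):
  for x in(-.06,.03):
    p=B(x,y,.094);b=B(x,y,.02);rr=int(p[1]);print('side',x,y,'pred top',p.round(1),'bot',b.round(1),[(k,int(g[rr,k,0]),int(g[rr,k,2])) for k in range(int(p[0])-8,int(p[0])+9,1)])
for y in(-.04,.04):
    p=B(-.086,y,.094);c=int(p[0]);print('end',p.round(1),[(k,int(g[k,c,0]),int(g[k,c,2])) for k in range(int(p[1])-8,int(p[1])+9)])
E
```

```text
side -0.06 -0.058 pred top [255.1 112.5] bot [267.1 108.2] [(247, 18, 189), (248, 17, 190), (249, 18, 189), (250, 18, 191), (251, 17, 191), (252, 17, 190), (253, 17, 188), (254, 16, 182), (255, 15, 183), (256, 14, 183), (257, 15, 187), (258, 14, 187), (259, 14, 189), (260, 14, 186), (261, 14, 188), (262, 14, 185), (263, 14, 181)]
side 0.03 -0.058 pred top [260.4 205.4] bot [270.7 184.9] [(252, 18, 121), (253, 18, 120), (254, 18, 120), (255, 18, 122), (256, 18, 121), (257, 17, 121), (258, 17, 120), (259, 15, 122), (260, 15, 118), (261, 14, 116), (262, 15, 113), (263, 14, 110), (264, 14, 110), (265, 14, 112), (266, 13, 115), (267, 15, 113), (268, 14, 112)]
side -0.06 0.058 pred top [382.  112.6] bot [369.9 108.2] [(373, 14, 186), (374, 14, 187), (375, 14, 185), (376, 14, 181), (377, 14, 182), (378, 15, 180), (379, 14, 181), (380, 15, 185), (381, 17, 188), (382, 17, 189), (383, 18, 188), (384, 17, 188), (385, 17, 188), (386, 17, 187), (387, 17, 187), (388, 18, 186), (389, 17, 183)]
side 0.03 0.058 pred top [376.5 205.4] bot [366.3 185. ] [(368, 14, 125), (369, 14, 119), (370, 15, 122), (371, 14, 125), (372, 13, 134), (373, 13, 153), (374, 15, 171), (375, 16, 178), (376, 17, 174), (377, 17, 172), (378, 18, 173), (379, 17, 172), (380, 17, 171), (381, 17, 171), (382, 17, 171), (383, 17, 173), (384, 18, 171)]
end [273.6  82.4] [(74, 18, 188), (75, 18, 186), (76, 17, 187), (77, 18, 187), (78, 18, 186), (79, 17, 184), (80, 18, 183), (81, 17, 180), (82, 16, 180), (83, 15, 182), (84, 14, 181), (85, 14, 183), (86, 14, 181), (87, 14, 180), (88, 14, 181), (89, 14, 184), (90, 14, 183)]
end [363.5  82.5] [(74, 17, 190), (75, 17, 191), (76, 18, 191), (77, 18, 192), (78, 18, 194), (79, 18, 193), (80, 19, 193), (81, 19, 194), (82, 18, 192), (83, 17, 192), (84, 16, 193), (85, 15, 192), (86, 15, 193), (87, 16, 192), (88, 15, 192), (89, 16, 192), (90, 16, 194)]
```

The cover's edges match the prediction: widths of 126.9 and 116.2 px at its two ends, against 126.9 and 116.1 predicted. So it sits at the right height and level. Handing in.

```bash
python3 -c "
from plant import manip
print(manip.job_done())"
```

```text
the job is handed in; nothing more can be done
None
```

The bottle lies in its saddles, the cover sits level on the box's rim, nothing was dropped, and the job was handed in at about 26 s; no verdict came back.

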